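# Brake the tin trolley, load it, release it

## Task

Push the trolley's red brake pedal down until it snaps over and locks, and leave it locked while you stand the blue paint tin upright on the trolley's green deck, inside the rim, setting it down gently rather than dropping it. Then flick the pedal back up to release the brake. Leave the trolley where it stands on its track and do not disturb the other things on the shelf.

Things in the scene. Friction and masses are not known exactly. Their poses are not given: they have to be found in the camera images.
- pedal (a joint): Pedal angle, rad: 0 = up (released, arm rising 0.66 above level), grows as it is pushed down; arm slope above level = 0.66 - value. Pushed down it rests locked at about 0.8, its rubber shoe on the brake strip (0.70 or more counts). A spring drives it away from 0.42 to the side it is on; moving it takes up to about 6 N at the tread; past 0.42 it snaps over by itself and stays.
- tread (a point): Centre of the upper face of the red pedal tread, a plastic block 40 mm long (along the arm), 26 mm wide, 12 mm thick. It is 85 mm along the arm from the hinge and 6 mm above the arm's centre line. x runs along the arm to the hinge, y along the hinge axis, z out of the upper face. Its sides and underside are free (45 mm above the shelf when down): press it from above, pinch it across the 26 mm width.
- hinge (a point): Point on the pedal's hinge axis, middle of the pedal, 68 mm above the shelf. It moves with the trolley; its x axis points level from the pedal towards the deck, y along the track, z up. At pedal value v the arm's centre line points from here along (-cos a, 0, sin a) with a = 0.66 - v.
- deck (a point): Centre of the deck's inner floor, 55 mm above the shelf. The green square deck is 130 mm outside and 120 mm inside, with a rim 5 mm thick that stands 11 mm above this floor. x points away from the pedal (the hinge is 75 mm out on -x), y along the track, z up.
- trolley (a joint): Place of the trolley along its track (m), -0.07 to 0.07, growing along the track's y. It rolls at about 1 N sideways when the brake is off; the locked brake holds it against about 7 N.
- track: Fixed steel track plate, 220 mm by 310 mm long (along its y), yellow end stops 38 mm high. Origin on the shelf in the middle of the trolley's travel; y along the track, x away from the pedal side.
- tin_blue: Closed aluminium paint tin with blue band and blue lid disc, 58 mm in diameter, 78 mm tall, 0.2 to 0.4 kg. Origin: centre of its underside, z up. Grasp it across its diameter from above.
- tin_red: Same tin with red band and lid disc: leave it alone. Origin: centre of its underside.
- tin_yellow: Same tin with yellow band and lid disc: leave it alone. Origin: centre of its underside.
- cup: White ceramic mixing cup, 72 mm across the rim, 75 mm tall: leave it alone. Origin: centre of its underside.
- scraper: Putty scraper lying flat, 190 mm long along its x, black handle, steel blade up to 75 mm wide: leave it alone. Origin: underside, near its middle.
- stick: Blue plastic stirring stick lying flat, 200 mm by 24 mm by 6 mm, long along its x: leave it alone. Origin: centre of its underside.
There are look-alikes about, which are no part of the job. What is shaped like the tin_blue but orange or purple is not meant.

How it is judged:
On the way, in this order (a step that is already met when the one before it is completed fails the run):
1. the pedal is down and locked, with no hand on it (value of joint pedal above 0.7 rad and contact force between the fingers and trolley below 0.1 N), for 0.2 s.
2. the blue tin stands released inside the deck's rim while the pedal is locked (x of tin_blue in the frame of deck between -0.033 and 0.033 m and y of tin_blue in the frame of deck between -0.033 and 0.033 m and z of tin_blue in the frame of deck between -0.006 and 0.006 m and angle between tin_blue's own z axis and vertical below 0.08 rad and contact force between the fingers and tin_blue below 0.1 N and linear speed of tin_blue below 0.03 m/s and value of joint pedal above 0.7 rad), for 0.2 s.
3. the pedal is up again (value of joint pedal below 0.12 rad), for 0.2 s.
At the end, for the whole second after the job is handed in: The blue tin stands upright (within 0.08 rad) and still on the deck, its centre within 33 mm of the deck's centre along each side, released; the pedal is up (below 0.12 rad); the trolley is within 40 mm of where it started (x of tin_blue in the frame of deck between -0.033 and 0.033 m and y of tin_blue in the frame of deck between -0.033 and 0.033 m and z of tin_blue in the frame of deck between -0.006 and 0.006 m and angle between tin_blue's own z axis and vertical below 0.08 rad and contact force between the fingers and tin_blue below 0.1 N and linear speed of tin_blue below 0.03 m/s and value of joint pedal below 0.12 rad and distance of deck from where it was at the start of the episode below 0.04 m); the robot touches nothing.
It fails at once if the blue tin is dropped or thrown (moves faster than 0.5 m/s with no finger on it) (contact force between the fingers and tin_blue below 0.05 N and linear speed of tin_blue above 0.5 m/s).
It fails at once if another thing is shifted by more than 30 mm (distance of any of tin_red, tin_yellow, cup, scraper, stick from where it was at the start of the episode above 0.03 m).
It fails at once if a bystanding tin or the cup is tipped (angle between any of tin_red, tin_yellow, cup's own z axis and vertical above 0.3 rad).
It also fails if it takes over 59 s, if anything falls off the work surface, if the arm or the gripper's body presses on something with over 40 N, if the wrist force passes 120 N, or if a joint passes its speed limit or range.

## Robot

A 6-joint arm with a two-finger parallel gripper is mounted at the origin on the work surface. World frame = base frame: x ahead of the robot, y to its left, z up, the work surface at z = 0. Lengths are in m, angles in rad, forces in N, time in s.
With the tool pointing down it reaches from about 0.35 to 0.975 m from the base axis. Payload 4.9 kg.
Tool frame: the origin (TCP) lies midway between the tips of the shut fingers; the grasp point (between the pads) lies 19 mm behind it (r.grip_point_offset is the distance from the TCP to the grasp point, in m); z points along the fingers, y is the line along which they close (so a half turn about z gives the same grasp; the last joint's range is limited). The gripper opens to 85 mm and grips with 20 to 120 N. Pads are 22 mm wide; open, the fingers measure 114 mm over their backs; the gripper's body (76 mm by 85 mm) begins 54 mm behind the grasp point. The pads swing forward as they close: fully open they stand 13 mm farther back than shut.
Start: joints at [-1.387, 0.053, 1.613, -0, 1.476, -0.119], TCP at [0.186, -0.597, 0.231] pointing down, gripper open.
Joint ranges: [-3.01, 3.01], [-1.01, 2.22], [0.06, 2.58], [-1.02, 4.17], [0.09, 2.62], [-3.14, 3.14]. Speed limits (rad/s): [2.57, 2.57, 3.14, 3.14, 3.14, 3.14].

## Interface

Orientations are given as a rotation vector (axis times angle).
In Python, from station import r, viewer gives the robot as it stands. The module is installed in compiled form; this text tells all that it offers.
- The arm moves only by the tool servo_tool, never from a script. Its argument "targets" is a list of rows, each an object of numbers: "tx", "ty", "tz": the shift along the world's x, y, z in m; "yaw": the turn about the world's z in rad; "hand": the opening in per cent of the stroke, from 0 (shut) to 100 (fully open). A call has 1 to 12 rows; each row is the pose to reach, as a shift and turn from the pose commanded when the call began; what a row does not reach only later rows make up. A row lasts 1/8 s, in which the tool goes at most 62.5 mm and 10.7 degrees, less where a joint would pass 70% of its speed; a pose out of reach is approached as far as the arm can. A call with a gripper value outside its range is refused whole. The fingers move at their own pace and stop on an object; "newtons" is the grip in N (left out, the last holds). Time passes only in rows, so rows that repeat a pose let the fingers close. It gives the time, the measured TCP pose, the force, the opening and the grip force at its end, in the units of the state.
- r.get_state(): the state, without advancing time (a new reading comes with each control period).
- viewer.read_camera(name): name is "scene" or "top" or "wrist"; returns (picture, depth): 400x640x3 uint8, red, green, blue; 400x640 float32, m along the optical axis (not along the pixel's ray), 0 where there is no reading.
- viewer.camera_model(name): a dict with "fx", "fy", "cx", "cy" (pixels), "k1" (the pictures are not rectified: a ray, as slopes to the right and down, at radius r is drawn at 1 + k1 r^2 times it, then the intrinsics apply), "world_to_cam" (4x4, takes a point from world to camera coordinates); the wrist camera has in their place "hand_eye" (4x4, takes a point from camera to tool coordinates, whose origin is the TCP and whose axes are the flange's). Camera axes: x right, y up, looking along -z (the intrinsics and any distortion apply to the point x, -y, -z); pixel columns grow to the right and rows downward; lengths in m; the calibration is good to about 2 mm. A picture is of the moment at which its call begins: read the wrist's pose just before it. camera_model takes no time and is no camera call.
- r.close_job(): hands the job in; it is judged then, once.
The state is a dict: "t": time; "q": joint angles; "joint_vel": joint speeds; "joint_efforts": joint torques, N m; "ee_pos": TCP position; "tcp_rot": TCP orientation; "contact_force": force on the tool from outside, world axes, zero at the start; "moment": the same for the moment, N m; "width": finger opening in m; "finger_force": force on a finger pad.
Only numpy, scipy, OpenCV 4.12 (cv2) and the standard library are available. Lean on these libraries where they do the work, as an engineer would, in place of code of your own. Each camera call takes 0.05 s, during which the arm holds its last target. There are 200 camera calls.

## Working session

There is one attempt and no reset: what is moved stays moved. The work goes in short steps, Python scripts to look and compute and a tool call to move; the robot and the scene stay as the last step left them, time stands still between calls to the robot, and variables do not carry over. Pictures are saved under pics/ and viewed, at most 10 in all, crops included, and the job is handed in when it is done.

Besides the shell and the picture viewer there is one more tool, called after "Emit:" as a command line: name --argument value ..., lists and objects as JSON in quotes. servo_tool: Moves the arm, as the interface text tells. Its arguments: {"type":"object","properties":{"targets":{"type":"array"},"newtons":{"type":"number"}},"required":["targets"]}

```bash
mkdir -p pics; cat > h.py <<'E'
import numpy as np, cv2
from station import r, viewer
def cam(name):
    p,d=viewer.read_camera(name); return p,d
def rays(name,uv):
    m=viewer.camera_model(name); uv=np.atleast_2d(uv).astype(float)
    a=np.c_[(uv[:,0]-m['cx'])/m['fx'],(uv[:,1]-m['cy'])/m['fy']]
    s=a.copy()
    for _ in range(20): s=a/(1+m['k1']*(s**2).sum(1,keepdims=True))
    d=np.c_[s[:,0],-s[:,1],-np.ones(len(s))]
    if 'world_to_cam' in m: T=np.linalg.inv(np.array(m['world_to_cam']))
    else:
        st=r.get_state(); W=np.eye(4); W[:3,:3]=cv2.Rodrigues(np.array(st['tcp_rot'],float))[0]; W[:3,3]=st['ee_pos']
        T=W@np.array(m['hand_eye'])
    return T[:3,3],d@T[:3,:3].T
def onplane(name,uv,z):
    o,d=rays(name,uv); return o+d*((z-o[2])/d[:,2])[:,None]
def depthpts(name,uv,dep):
    o,d=rays(name,uv); uv=np.atleast_2d(uv).astype(int)
    return o+d*dep[uv[:,1],uv[:,0]][:,None]
E
python3 - <<'E'
from h import *
for n in ("scene","top"):
    p,d=cam(n); cv2.imwrite(f"pics/{n}0.png",p[:,:,::-1]); np.savez(f"{n}0.npz",p=p,d=d)
    m=viewer.camera_model(n); print(n,m['fx'],m['k1'],np.linalg.inv(m['world_to_cam'])[:3].round(3).tolist())
print(r.get_state())
E
```

```text
scene 411.44962661633366 -0.055166081733379946 [[-0.562, -0.519, 0.644, 1.353], [0.827, -0.337, 0.45, 0.57], [-0.016, 0.786, 0.619, 0.9]]
top 490.1574358673395 -0.05214192009118052 [[0.017, 0.992, -0.122, 0.342], [-1.0, 0.017, 0.004, -0.004], [0.006, 0.122, 0.992, 1.554]]
{'t': 0.1, 'q': array([-1.38699801e+00,  5.33152580e-02,  1.61418303e+00,  1.30592192e-05,
        1.47599390e+00, -1.19033216e-01]), 'joint_vel': array([ 0.0006718 , -0.000494  , -0.00342463, -0.00091213,  0.0007106 ,
       -0.0006098 ]), 'joint_efforts': array([ 1.12944246e-03, -3.94892764e+01, -3.71365857e+01, -7.48937168e-05,
        3.77927048e-03, -8.01371556e-07]), 'ee_pos': array([ 0.18626869, -0.59599773,  0.23015509]), 'tcp_rot': array([-3.10377124e+00, -4.73582711e-01,  7.61506970e-05]), 'contact_force': array([0.3534028 , 0.32574052, 0.29784383]), 'moment': array([ 0.01701849, -0.01273357,  0.00099203]), 'finger_force': 0.0, 'width': 0.08574658182225493}
```

View pics/top0.png

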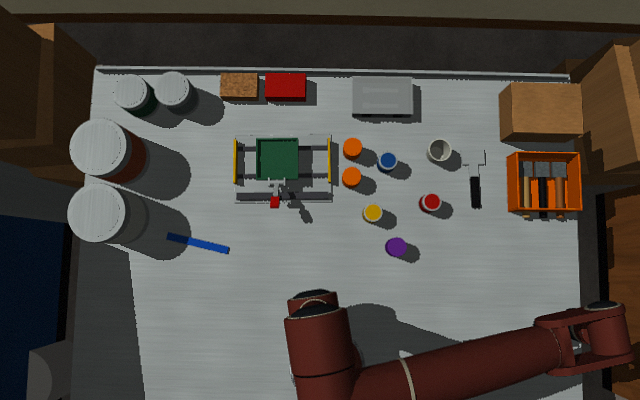

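View pics/scene0.png

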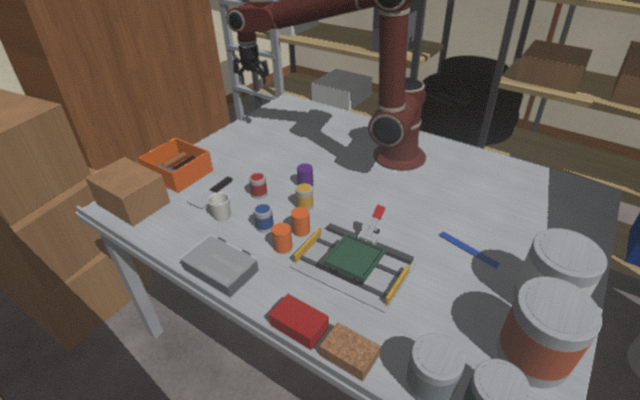

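The top view shows the blue-lidded tin at (387,161). The look-alikes are orange at (352,148) and (351,177) and purple at (396,246), and the red and yellow tins are at (431,202) and (373,213). Only the tin at (387,161) has a blue lid. The green deck is at (277,158) and the red tread at (275,201). Next I measure and take one crop to confirm.

```bash
python3 - <<'E'
from h import *
z=np.load("top0.npz");p,d=z['p'],z['d']
hsv=cv2.cvtColor(p,cv2.COLOR_RGB2HSV)
def mask(lo,hi,box):
    m=cv2.inRange(hsv,lo,hi); k=np.zeros_like(m); x0,y0,x1,y1=box; k[y0:y1,x0:x1]=m[y0:y1,x0:x1]; return k
def biggest(m): return max(cv2.findContours(m,0,2)[0],key=cv2.contourArea)
for n,lo,hi,box,h in (("blue",(100,120,40),(125,255,255),(370,145,405,180),.078),("orange1",(5,150,100),(18,255,255),(335,135,370,162),.078),("orange2",(5,150,100),(18,255,255),(335,163,370,192),.078),("yellow",(19,130,100),(32,255,255),(355,200,390,228),.078),("green",(60,80,30),(90,255,255),(240,125,310,190),.055),("tread",(0,150,80),(8,255,255),(262,185,290,215),.126)):
    c=biggest(mask(lo,hi,box)); rr=cv2.minAreaRect(c); 
    P=onplane("top",[rr[0]],h)[0]
    pts=np.argwhere(cv2.drawContours(np.zeros(p.shape[:2],np.uint8),[c],-1,1,-1))[:,::-1]
    D=depthpts("top",pts,d); D=D[d[pts[:,1],pts[:,0]]>0]
    print(n,np.round(rr[0],1),np.round(rr[1],1),round(rr[2],1),P.round(4),"depth med",np.median(D,0).round(4),"rng",np.percentile(D,[3,97],axis=0).round(3).tolist())
    if n=="green":
        print(onplane("top",cv2.boxPoints(rr),.066).round(4).tolist())
    if n=="blue": print(cv2.minEnclosingCircle(c))
y=mask((19,130,60),(35,255,255),(225,130,340,195))
for c in cv2.findContours(y,0,2)[0]:
    if cv2.contourArea(c)>30: rr=cv2.minAreaRect(c);print("stop",rr,onplane("top",cv2.boxPoints(rr),.038).round(4).tolist())
cr=np.vstack([cv2.resize(p[130:220,225:345],None,fx=5,fy=3.3*5/3.3,interpolation=2)]);cr2=cv2.resize(p[135:225,335:385+20],(350,450),interpolation=2)
cr=cv2.resize(p[125:225,225:415],None,fx=4,fy=4,interpolation=2)
cv2.imwrite("pics/crop1.png",cr[:,:,::-1])
E
```

```text
blue [388.  159.5] [13. 14.] 90.0 [ 0.6366 -0.1783  0.078 ] depth med [ 0.6355 -0.1782  0.0776] rng [[0.617, -0.197, 0.072], [0.656, -0.158, 0.084]]
((387.7577209472656, 159.71649169921875), 7.443012714385986)
orange1 [352.  146.5] [17. 18.] 90.0 [ 0.6753 -0.0674  0.078 ] depth med [ 0.6744 -0.0674  0.077 ] rng [[0.652, -0.092, 0.056], [0.703, -0.043, 0.084]]
orange2 [351. 176.] [18. 18.] 90.0 [ 0.5834 -0.0654  0.078 ] depth med [ 0.5834 -0.0655  0.0773] rng [[0.559, -0.09, 0.056], [0.608, -0.041, 0.082]]
yellow [372.5 212. ] [14. 15.] 90.0 [ 0.4744 -0.1318  0.078 ] depth med [ 0.4746 -0.1332  0.0774] rng [[0.456, -0.153, 0.072], [0.495, -0.112, 0.083]]
green [276.5 158.5] [41. 41.] 90.0 [0.6383 0.166  0.055 ] depth med [0.6395 0.1658 0.0544] rng [[0.576, 0.104, 0.048], [0.698, 0.226, 0.067]]
[[0.6998, 0.2305, 0.066], [0.7019, 0.1031, 0.066], [0.5732, 0.0998, 0.066], [0.571, 0.2258, 0.066]]
tread [274.  201.5] [11.  8.] 90.0 [0.496  0.1613 0.126 ] depth med [0.4944 0.1606 0.1264] rng [[0.479, 0.149, 0.021], [0.514, 0.181, 0.136]]
stop ((234.0, 160.5), (43.0, 2.0), 90.0) [[0.7022, 0.3077, 0.038], [0.7023, 0.3014, 0.038], [0.5647, 0.2956, 0.038], [0.5646, 0.3018, 0.038]]
stop ((329.0, 159.5), (43.0, 2.0), 90.0) [[0.7104, 0.0071, 0.038], [0.7105, 0.0008, 0.038], [0.573, -0.0016, 0.038], [0.5729, 0.0047, 0.038]]
```

View pics/crop1.png

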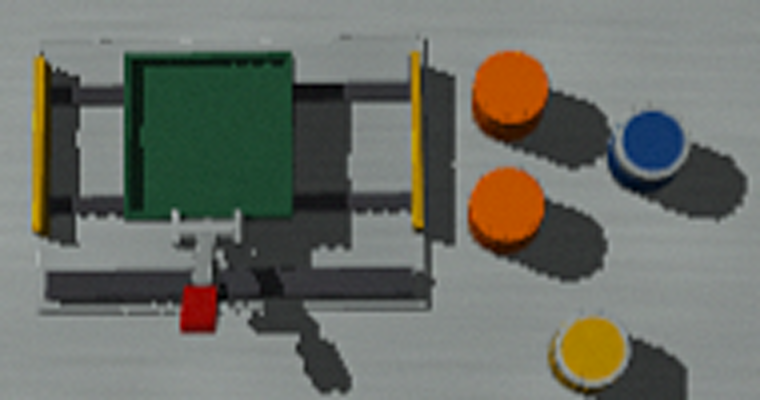

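The crop confirms it: the blue-lidded tin at crop (653,142) sits right of the two orange ones, the deck is square to the track (yaw about 0.03), and the tread is at crop (199,308). Now I shut the fingers and move over the tread.

Emit:
servo_tool --targets '[{"tx":0.05,"ty":0.06,"tz":0,"yaw":-0.1,"hand":0},{"tx":0.302,"ty":0.758,"tz":0,"yaw":-0.275,"hand":0},{"tx":0.302,"ty":0.758,"tz":0,"yaw":-0.275,"hand":0},{"tx":0.302,"ty":0.758,"tz":0,"yaw":-0.275,"hand":0},{"tx":0.302,"ty":0.758,"tz":0,"yaw":-0.275,"hand":0},{"tx":0.302,"ty":0.758,"tz":0,"yaw":-0.275,"hand":0},{"tx":0.302,"ty":0.758,"tz":0,"yaw":-0.275,"hand":0},{"tx":0.302,"ty":0.758,"tz":0,"yaw":-0.275,"hand":0},{"tx":0.302,"ty":0.758,"tz":0,"yaw":-0.275,"hand":0},{"tx":0.302,"ty":0.758,"tz":0,"yaw":-0.275,"hand":0},{"tx":0.302,"ty":0.758,"tz":0,"yaw":-0.275,"hand":0},{"tx":0.302,"ty":0.758,"tz":0,"yaw":-0.275,"hand":0}]'

```text
t: 1.6
ee_pos: [0.4645, 0.0986, 0.2311]
tcp_rot: [3.141, 0.044, 0.0]
contact_force: [0.7, -0.8, -0.7]
width: 0.0001
finger_force: 0.0
```

Emit:
servo_tool --targets '[{"tx":0.023,"ty":0.062,"tz":0},{"tx":0.023,"ty":0.062,"tz":-0.04},{"tx":0.023,"ty":0.062,"tz":-0.08},{"tx":0.023,"ty":0.062,"tz":-0.08}]'

```text
validation failed for argument at $.ta...
```

```bash
python3 - <<'E'
from h import *
print(r.get_state()['ee_pos'])
a,_=cam("wrist"); b,_=cam("scene")
b=cv2.resize(b[180:300,290:420],None,fx=4,fy=4)
b=cv2.resize(b,(433,400)); a=cv2.resize(a,(360,225))
o=np.zeros((400,793,3),np.uint8);o[:,:433]=b;o[:225,433:]=a
cv2.imwrite("pics/chk1.png",o[:,:,::-1])
E
```

```text
[0.46449331 0.0986382  0.23107968]
```

View pics/chk1.png

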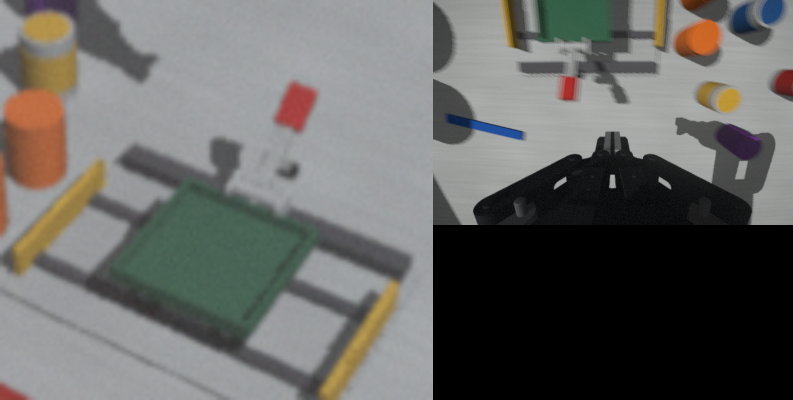

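The call was refused because every row needs all the fields, so the arm has not moved. The picture shows the pedal raised (red tread near (297,106) in the scene crop) and the tread ahead of the gripper in the wrist view.

Emit:
servo_tool --targets '[{"tx":0.023,"ty":0.062,"tz":0,"yaw":0,"hand":0},{"tx":0.023,"ty":0.062,"tz":-0.04,"yaw":0,"hand":0},{"tx":0.023,"ty":0.062,"tz":-0.085,"yaw":0,"hand":0},{"tx":0.023,"ty":0.062,"tz":-0.085,"yaw":0,"hand":0}]'

```text
t: 2.2
ee_pos: [0.484, 0.1575, 0.1417]
tcp_rot: [3.14, 0.043, -0.015]
contact_force: [0.5, 0.2, 0.5]
width: 0.0
finger_force: 0.0
```

```bash
python3 - <<'E'
from h import *
print(r.get_state()['ee_pos'])
a,d=cam("wrist"); np.savez("w1.npz",p=a,d=d)
hsv=cv2.cvtColor(a,cv2.COLOR_RGB2HSV)
m=cv2.inRange(hsv,(0,150,80),(8,255,255))
for c in cv2.findContours(m,0,2)[0]:
    if cv2.contourArea(c)>200:
        rr=cv2.minAreaRect(c); print(rr, onplane("wrist",cv2.boxPoints(rr),.125).round(4).tolist(), depthpts("wrist",[rr[0]],d).round(4))
cv2.imwrite("pics/w1.png",a[:,:,::-1])
E
```

```text
[0.48399492 0.15750112 0.14170405]
((310.0, 215.5), (63.0, 42.0), 90.0) [[0.5183, 0.1761, 0.125], [0.519, 0.1513, 0.125], [0.478, 0.1497, 0.125], [0.4772, 0.1762, 0.125]] [[0.5005 0.1633 0.1295]]
```

View pics/w1.png

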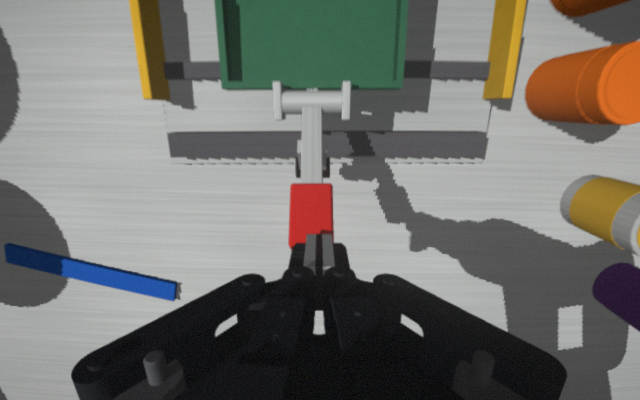

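The wrist view shows the tread at (310,215) and the shut fingertips at (320,250), about 5 mm off in y. I correct that and press.

Emit:
servo_tool --targets '[{"tx":0.004,"ty":0.004,"tz":0,"yaw":0,"hand":0},{"tx":0.004,"ty":0.004,"tz":-0.008,"yaw":0,"hand":0},{"tx":0.004,"ty":0.004,"tz":-0.015,"yaw":0,"hand":0},{"tx":0.003,"ty":0.004,"tz":-0.023,"yaw":0,"hand":0},{"tx":0.001,"ty":0.004,"tz":-0.031,"yaw":0,"hand":0},{"tx":0.0,"ty":0.004,"tz":-0.039,"yaw":0,"hand":0}]'

```text
t: 3.0
ee_pos: [0.4877, 0.1625, 0.1076]
tcp_rot: [-3.141, -0.044, -0.002]
contact_force: [-0.7, 0.3, 2.8]
width: 0.0001
finger_force: 1.2
```

Emit:
servo_tool --targets '[{"tx":0.0,"ty":0,"tz":-0.008,"yaw":0,"hand":0},{"tx":-0.001,"ty":0,"tz":-0.016,"yaw":0,"hand":0},{"tx":-0.001,"ty":0,"tz":-0.023,"yaw":0,"hand":0},{"tx":-0.002,"ty":0,"tz":-0.03,"yaw":0,"hand":0},{"tx":-0.002,"ty":0,"tz":-0.034,"yaw":0,"hand":0},{"tx":-0.002,"ty":0,"tz":-0.034,"yaw":0,"hand":0},{"tx":-0.002,"ty":0,"tz":0.01,"yaw":0,"hand":0},{"tx":-0.002,"ty":0,"tz":0.05,"yaw":0,"hand":0},{"tx":-0.002,"ty":0,"tz":0.05,"yaw":0,"hand":0},{"tx":-0.002,"ty":0,"tz":0.05,"yaw":0,"hand":0}]'

```text
t: 4.25
ee_pos: [0.4853, 0.1624, 0.1572]
tcp_rot: [-3.141, -0.044, -0.0]
contact_force: [-1.0, -0.4, -0.2]
width: 0.0002
finger_force: 0.0
```

```bash
python3 - <<'E'
from h import *
st=r.get_state(); print(st['t'],st['ee_pos'],st['contact_force'])
a,d=cam("wrist")
hsv=cv2.cvtColor(a,cv2.COLOR_RGB2HSV)
m=cv2.inRange(hsv,(0,150,80),(8,255,255))
for c in cv2.findContours(m,0,2)[0]:
    if cv2.contourArea(c)>200:
        rr=cv2.minAreaRect(c); print(rr, onplane("wrist",cv2.boxPoints(rr),.062).round(4).tolist(), depthpts("wrist",[rr[0],(rr[0][0],rr[0][1]-12)],d).round(4))
m=cv2.inRange(hsv,(60,80,30),(90,255,255)); c=max(cv2.findContours(m,0,2)[0],key=cv2.contourArea); x,y,w,h=cv2.boundingRect(c); print(x,y,w,h,onplane("wrist",[(x,y+h-1),(x+w-1,y+h-1)],.066).round(4))
E
```

```text
4.25 [0.48527841 0.16242305 0.1571935 ] [-0.9595994  -0.41494554 -0.22135762]
((319.0, 204.5), (41.0, 28.0), 90.0) [[0.4988, 0.1744, 0.062], [0.4994, 0.1504, 0.062], [0.4616, 0.1487, 0.062], [0.4609, 0.1739, 0.062]] [[0.481  0.1619 0.0632]
 [0.4921 0.1622 0.0642]]
231 0 177 95 [[0.5705 0.2331 0.066 ]
 [0.5744 0.0958 0.066 ]]
```

The pedal is locked (tread now at z 0.063) and the trolley has not moved. Next I go over the blue tin with the hand open.

Emit:
servo_tool --targets '[{"tx":0.02,"ty":-0.04,"tz":0.04,"yaw":0,"hand":100},{"tx":0.151,"ty":-0.34,"tz":0.05,"yaw":0,"hand":100},{"tx":0.151,"ty":-0.34,"tz":0.05,"yaw":0,"hand":100},{"tx":0.151,"ty":-0.34,"tz":0.05,"yaw":0,"hand":100},{"tx":0.151,"ty":-0.34,"tz":0.05,"yaw":0,"hand":100},{"tx":0.151,"ty":-0.34,"tz":0.05,"yaw":0,"hand":100},{"tx":0.151,"ty":-0.34,"tz":0.05,"yaw":0,"hand":100},{"tx":0.151,"ty":-0.34,"tz":0.05,"yaw":0,"hand":100},{"tx":0.151,"ty":-0.34,"tz":0.05,"yaw":0,"hand":100},{"tx":0.151,"ty":-0.34,"tz":0.05,"yaw":0,"hand":100}]'

```text
t: 5.55
ee_pos: [0.6361, -0.1759, 0.2073]
tcp_rot: [-3.141, -0.047, 0.0]
contact_force: [-0.2, -0.0, 0.2]
width: 0.0853
finger_force: 0.0
```

```bash
python3 - <<'E'
from h import *
st=r.get_state(); print(st['t'],st['ee_pos'])
a,d=cam("wrist")
hsv=cv2.cvtColor(a,cv2.COLOR_RGB2HSV)
m=cv2.inRange(hsv,(100,120,40),(125,255,255))
for c in cv2.findContours(m,0,2)[0]:
    if cv2.contourArea(c)>200:
        q=c.reshape(-1,2); P=onplane("wrist",q,.078); print(len(q),cv2.boundingRect(c),P.min(0).round(4),P.max(0).round(4),(P.min(0)+P.max(0))/2)
cv2.imwrite("pics/w2.png",a[:,:,::-1])
E
```

```text
5.55 [ 0.63605176 -0.17586168  0.20726362]
67 (296, 167, 47, 45) [ 0.6136 -0.1994  0.078 ] [ 0.6591 -0.1536  0.078 ] [ 0.63635787 -0.17646865  0.078     ]
```

View pics/w2.png

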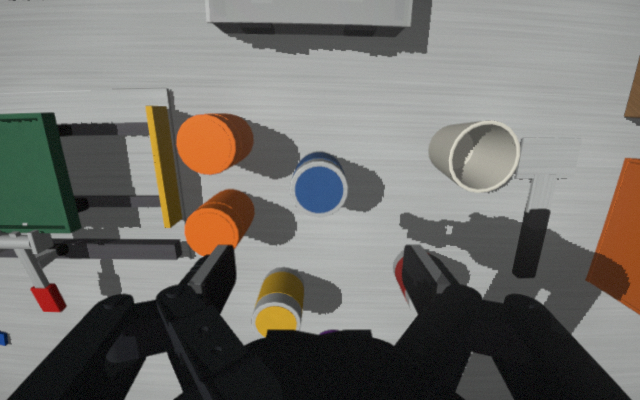

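The blue lid at (319,189) is centred between the fingers and nothing is in their path. I descend and grip.

Emit:
servo_tool --targets '[{"tx":0,"ty":-0.001,"tz":-0.05,"yaw":0,"hand":100},{"tx":0,"ty":-0.001,"tz":-0.09,"yaw":0,"hand":100},{"tx":0,"ty":-0.001,"tz":-0.12,"yaw":0,"hand":100},{"tx":0,"ty":-0.001,"tz":-0.15,"yaw":0,"hand":100},{"tx":0,"ty":-0.001,"tz":-0.178,"yaw":0,"hand":100},{"tx":0,"ty":-0.001,"tz":-0.178,"yaw":0,"hand":100},{"tx":0,"ty":-0.001,"tz":-0.178,"yaw":0,"hand":60},{"tx":0,"ty":-0.001,"tz":-0.178,"yaw":0,"hand":50},{"tx":0,"ty":-0.001,"tz":-0.178,"yaw":0,"hand":40},{"tx":0,"ty":-0.001,"tz":-0.178,"yaw":0,"hand":40},{"tx":0,"ty":-0.001,"tz":-0.178,"yaw":0,"hand":40},{"tx":0,"ty":-0.001,"tz":-0.178,"yaw":0,"hand":40}]' --newtons 40

```text
t: 7.1
ee_pos: [0.638, -0.1789, 0.0318]
tcp_rot: [3.14, 0.044, 0.006]
contact_force: [-0.9, 2.1, 6.0]
width: 0.0571
finger_force: 43.4
```

Emit:
servo_tool --targets '[{"tx":0,"ty":0,"tz":0.015,"yaw":0,"hand":40},{"tx":0,"ty":0,"tz":0.04,"yaw":0,"hand":40},{"tx":0,"ty":0,"tz":0.08,"yaw":0,"hand":40},{"tx":0,"ty":0,"tz":0.12,"yaw":0,"hand":40},{"tx":0,"ty":0,"tz":0.15,"yaw":0,"hand":40},{"tx":0,"ty":0,"tz":0.15,"yaw":0,"hand":40}]'

```text
t: 7.85
ee_pos: [0.638, -0.1793, 0.1832]
tcp_rot: [3.139, 0.043, 0.009]
contact_force: [-0.1, -1.4, -1.5]
width: 0.0575
finger_force: 43.2
```

```bash
python3 - <<'E'
from h import *
st=r.get_state(); print(st['t'],st['ee_pos'],st['width'],st['contact_force'])
a,d=cam("wrist")
hsv=cv2.cvtColor(a,cv2.COLOR_RGB2HSV)
m=cv2.inRange(hsv,(100,120,40),(125,255,255))
for c in cv2.findContours(m,0,2)[0]:
    if cv2.contourArea(c)>200:
        q=np.argwhere(cv2.drawContours(np.zeros(m.shape,np.uint8),[c],-1,1,-1))[:,::-1]; D=depthpts("wrist",q,d); D=D[d[q[:,1],q[:,0]]>0]
        print(len(q),cv2.boundingRect(c),np.median(D,0).round(4),np.percentile(D,[2,98],axis=0).round(4).tolist())
        T=D[D[:,2]>np.median(D[:,2])-.004]; A=np.c_[T[:,:2],np.ones(len(T))]; print("top plane",np.linalg.lstsq(A,T[:,2],rcond=None)[0].round(3),(T.min(0)+T.max(0))/2)
E
```

```text
7.85 [ 0.63795402 -0.17934285  0.18322002] 0.057518199855469326 [-0.14266886 -1.41109711 -1.53917858]
7746 (260, 254, 119, 81) [ 0.6408 -0.1786  0.2285] [[0.6251, -0.2003, 0.2274], [0.6575, -0.1573, 0.2296]]
top plane [ 0.019 -0.     0.216] [ 0.64112797 -0.17879644  0.24202924]
1448 (259, 195, 89, 63) [ 0.6628 -0.1688  0.1957] [[0.6513, -0.1849, 0.1682], [0.6648, -0.1539, 0.21]]
top plane [-0.442 -0.181  0.464] [ 0.65370426 -0.1696989   0.20152281]
```

The tin is held upright, its underside 33 mm below the TCP. I carry it across to the deck.

Emit:
servo_tool --targets '[{"tx":0,"ty":0.02,"tz":0,"yaw":0,"hand":40},{"tx":0,"ty":0.055,"tz":0,"yaw":0,"hand":40},{"tx":0,"ty":0.1,"tz":0,"yaw":0,"hand":40},{"tx":0,"ty":0.145,"tz":0,"yaw":0,"hand":40},{"tx":0,"ty":0.19,"tz":0,"yaw":0,"hand":40},{"tx":0,"ty":0.235,"tz":0,"yaw":0,"hand":40},{"tx":0,"ty":0.28,"tz":0,"yaw":0,"hand":40},{"tx":0,"ty":0.315,"tz":0,"yaw":0,"hand":40},{"tx":0,"ty":0.335,"tz":0,"yaw":0,"hand":40},{"tx":0,"ty":0.345,"tz":0,"yaw":0,"hand":40},{"tx":0,"ty":0.345,"tz":0,"yaw":0,"hand":40}]'

```text
t: 9.28
ee_pos: [0.6361, 0.1664, 0.1787]
tcp_rot: [3.141, 0.044, -0.002]
contact_force: [0.1, -0.0, -1.7]
width: 0.057
finger_force: 43.4
```

```bash
python3 - <<'E'
from h import *
st=r.get_state(); print(st['t'],st['ee_pos'],st['width'],st['contact_force'])
a,d=cam("wrist")
hsv=cv2.cvtColor(a,cv2.COLOR_RGB2HSV)
m=cv2.inRange(hsv,(100,120,40),(125,255,255)); m[:252]=0
q=np.argwhere(m)[:,::-1]; D=depthpts("wrist",q,d); D=D[d[q[:,1],q[:,0]]>0]; print("lid",np.median(D,0).round(4))
p,dt=cam("top"); hs=cv2.cvtColor(p,cv2.COLOR_RGB2HSV); g=cv2.inRange(hs,(60,80,30),(90,255,255)); g[:,:240]=0;g[:,310:]=0;g[:125]=0;g[195:]=0
q=np.argwhere(g)[:,::-1];D=depthpts("top",q,dt);D=D[dt[q[:,1],q[:,0]]>0];print("deck",np.percentile(D,[1,99],axis=0).round(3).tolist())
g=cv2.inRange(hsv,(60,80,30),(90,255,255));x,y,w,h=cv2.boundingRect(max(cv2.findContours(g,0,2)[0],key=cv2.contourArea)); print(x,y,w,h,onplane("wrist",[(x,y),(x+w-1,y)],.066).round(4))
cv2.imwrite("pics/w3.png",a[:,:,::-1])
E
```

```text
9.275 [0.63610039 0.16639959 0.17865508] 0.0569651412466018 [ 0.14570327 -0.02638445 -1.7024071 ]
lid [0.6393 0.1677 0.227 ]
deck [[0.549, 0.095, 0.046], [0.703, 0.229, 0.437]]
245 121 148 120 [[0.7014 0.2317 0.066 ]
 [0.7049 0.1029 0.066 ]]
```

View pics/w3.png

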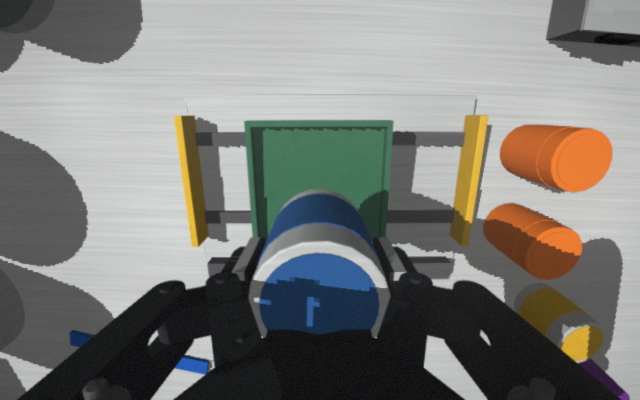

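The wrist view shows the tin upright, lid around (318,300), centred above the green deck (rim 245–393 px wide). I lower it, then creep to contact.

Emit:
servo_tool --targets '[{"tx":0.002,"ty":0,"tz":-0.02,"yaw":0,"hand":40},{"tx":0.002,"ty":0,"tz":-0.045,"yaw":0,"hand":40},{"tx":0.002,"ty":0,"tz":-0.065,"yaw":0,"hand":40},{"tx":0.002,"ty":0,"tz":-0.078,"yaw":0,"hand":40},{"tx":0.002,"ty":0,"tz":-0.084,"yaw":0,"hand":40},{"tx":0.002,"ty":0,"tz":-0.086,"yaw":0,"hand":40},{"tx":0.002,"ty":0,"tz":-0.087,"yaw":0,"hand":40},{"tx":0.002,"ty":0,"tz":-0.087,"yaw":0,"hand":40}]'

```text
t: 10.38
ee_pos: [0.6389, 0.1666, 0.0931]
tcp_rot: [-3.141, -0.044, -0.002]
contact_force: [0.8, -0.4, -1.9]
width: 0.0571
finger_force: 43.4
```

Emit:
servo_tool --targets '[{"tx":0,"ty":0,"tz":-0.002,"yaw":0,"hand":40},{"tx":0,"ty":0,"tz":-0.003,"yaw":0,"hand":40},{"tx":0,"ty":0,"tz":-0.004,"yaw":0,"hand":40},{"tx":0,"ty":0,"tz":-0.004,"yaw":0,"hand":40}]'

```text
t: 10.88
ee_pos: [0.6383, 0.1664, 0.0881]
tcp_rot: [3.141, 0.044, -0.0]
contact_force: [-0.9, 0.0, -2.2]
width: 0.0573
finger_force: 43.4
```

Emit:
servo_tool --targets '[{"tx":0,"ty":0,"tz":-0.001,"yaw":0,"hand":40},{"tx":0,"ty":0,"tz":-0.002,"yaw":0,"hand":40},{"tx":0,"ty":0,"tz":-0.003,"yaw":0,"hand":40},{"tx":0,"ty":0,"tz":-0.003,"yaw":0,"hand":40}]'

```text
t: 11.38
ee_pos: [0.6388, 0.1665, 0.0868]
tcp_rot: [3.141, 0.044, 0.001]
contact_force: [-3.7, -0.2, 4.9]
width: 0.0574
finger_force: 43.9
```

Contact: the tin rests on the floor. I release slowly, then go up.

Emit:
servo_tool --targets '[{"tx":0,"ty":0,"tz":-0.002,"yaw":0,"hand":66},{"tx":0,"ty":0,"tz":-0.002,"yaw":0,"hand":72},{"tx":0,"ty":0,"tz":-0.002,"yaw":0,"hand":80},{"tx":0,"ty":0,"tz":-0.002,"yaw":0,"hand":90},{"tx":0,"ty":0,"tz":-0.002,"yaw":0,"hand":95},{"tx":0,"ty":0,"tz":-0.002,"yaw":0,"hand":95}]'

```text
t: 12.12
ee_pos: [0.6383, 0.1664, 0.0831]
tcp_rot: [3.141, 0.044, -0.0]
contact_force: [-1.2, 0.8, -0.2]
width: 0.0812
finger_force: 0.0
```

Emit:
servo_tool --targets '[{"tx":0,"ty":0,"tz":0.01,"yaw":0,"hand":95},{"tx":0,"ty":0,"tz":0.03,"yaw":0,"hand":95},{"tx":0,"ty":0,"tz":0.06,"yaw":0,"hand":95},{"tx":0,"ty":0,"tz":0.1,"yaw":0,"hand":95},{"tx":-0.04,"ty":0,"tz":0.11,"yaw":0,"hand":90},{"tx":-0.1,"ty":-0.004,"tz":0.11,"yaw":0,"hand":80},{"tx":-0.158,"ty":-0.004,"tz":0.11,"yaw":0,"hand":70},{"tx":-0.158,"ty":-0.004,"tz":0.11,"yaw":0,"hand":60},{"tx":-0.158,"ty":-0.004,"tz":0.11,"yaw":0,"hand":60}]'

```text
t: 13.25
ee_pos: [0.4815, 0.1626, 0.1954]
tcp_rot: [-3.141, -0.044, -0.006]
contact_force: [0.5, -0.5, -0.3]
width: 0.0514
finger_force: 0.0
```

```bash
python3 - <<'E'
from h import *
st=r.get_state(); print(st['t'],st['ee_pos'],st['width'],st['contact_force'])
a,d=cam("wrist")
hsv=cv2.cvtColor(a,cv2.COLOR_RGB2HSV)
m=cv2.inRange(hsv,(0,150,80),(8,255,255))
for c in cv2.findContours(m,0,2)[0]:
    if cv2.contourArea(c)>200:
        rr=cv2.minAreaRect(c); print(rr, onplane("wrist",[rr[0]],.062).round(4), depthpts("wrist",[rr[0]],d).round(4))
m=cv2.inRange(hsv,(100,120,40),(125,255,255)); m[:,:200]=0;m[:,440:]=0
q=np.argwhere(m)[:,::-1]; D=depthpts("wrist",q,d); D=D[D[:,2]>.128]; print("lid",len(D),D.min(0),D.max(0),np.median(D,0).round(4))
cv2.imwrite("pics/w4.png",a[:,:,::-1])
E
```

```text
13.25 [0.48146097 0.16264192 0.19535584] 0.051413329555584676 [ 0.54078781 -0.5487643  -0.3344817 ]
((319.0, 189.5), (35.0, 24.0), 90.0) [[0.4817 0.1623 0.062 ]] [[0.4819 0.1623 0.0629]]
lid 731 [0.55456157 0.14747915 0.13289752] [0.62561302 0.18476642 0.33942472] [0.6213 0.1657 0.135 ]
```

View pics/w4.png

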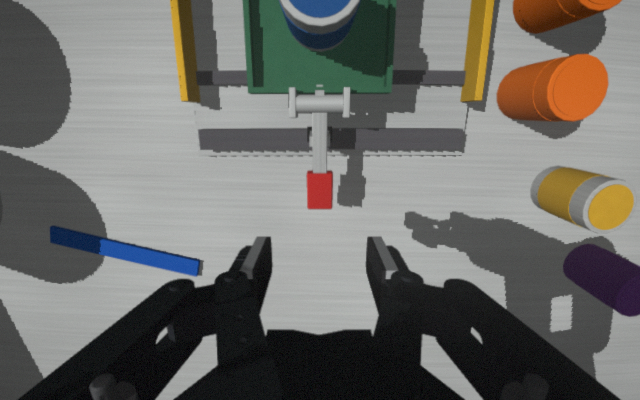

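The wrist view shows the tin standing on the deck, lid near (318,10), and the pedal still down with its tread at (319,189) under the open hand. I descend and pinch the tread.

Emit:
servo_tool --targets '[{"tx":0,"ty":0,"tz":-0.05,"yaw":0,"hand":60},{"tx":0,"ty":0,"tz":-0.09,"yaw":0,"hand":60},{"tx":0,"ty":0,"tz":-0.125,"yaw":0,"hand":60},{"tx":0,"ty":0,"tz":-0.153,"yaw":0,"hand":60},{"tx":0,"ty":0,"tz":-0.156,"yaw":0,"hand":60},{"tx":0,"ty":0,"tz":-0.156,"yaw":0,"hand":45},{"tx":0,"ty":0,"tz":-0.156,"yaw":0,"hand":35},{"tx":0,"ty":0,"tz":-0.156,"yaw":0,"hand":20},{"tx":0,"ty":0,"tz":-0.156,"yaw":0,"hand":10},{"tx":0,"ty":0,"tz":-0.156,"yaw":0,"hand":10},{"tx":0,"ty":0,"tz":-0.156,"yaw":0,"hand":10}]' --newtons 30

```text
t: 14.68
ee_pos: [0.482, 0.1621, 0.0392]
tcp_rot: [3.14, 0.044, 0.006]
contact_force: [0.4, -4.3, 6.4]
width: 0.0255
finger_force: 31.1
```

Pinched at 25.5 mm. I lift it along the arc.

Emit:
servo_tool --targets '[{"tx":0,"ty":0,"tz":0.006,"yaw":0,"hand":10},{"tx":0,"ty":0,"tz":0.013,"yaw":0,"hand":10},{"tx":0,"ty":0,"tz":0.02,"yaw":0,"hand":10},{"tx":0.001,"ty":0,"tz":0.027,"yaw":0,"hand":10},{"tx":0.002,"ty":0,"tz":0.034,"yaw":0,"hand":10},{"tx":0.005,"ty":0,"tz":0.042,"yaw":0,"hand":10},{"tx":0.008,"ty":0,"tz":0.05,"yaw":0,"hand":10},{"tx":0.013,"ty":0,"tz":0.057,"yaw":0,"hand":10},{"tx":0.016,"ty":0,"tz":0.062,"yaw":0,"hand":10},{"tx":0.016,"ty":0,"tz":0.062,"yaw":0,"hand":10}]'

```text
t: 15.92
ee_pos: [0.4981, 0.1629, 0.1014]
tcp_rot: [-3.14, -0.044, -0.006]
contact_force: [-1.6, -0.2, 6.8]
width: 0.0253
finger_force: 31.8
```

Emit:
servo_tool --targets '[{"tx":0,"ty":0,"tz":0,"yaw":0,"hand":32},{"tx":0,"ty":0,"tz":0,"yaw":0,"hand":45},{"tx":0,"ty":0,"tz":0,"yaw":0,"hand":60},{"tx":0,"ty":0,"tz":0,"yaw":0,"hand":60},{"tx":0,"ty":0,"tz":0.02,"yaw":0,"hand":60},{"tx":0,"ty":0,"tz":0.06,"yaw":0,"hand":60},{"tx":-0.02,"ty":0,"tz":0.11,"yaw":0,"hand":60},{"tx":-0.04,"ty":0,"tz":0.13,"yaw":0,"hand":60},{"tx":-0.04,"ty":0,"tz":0.13,"yaw":0,"hand":60}]'

```text
t: 17.05
ee_pos: [0.457, 0.1628, 0.2316]
tcp_rot: [-3.14, -0.044, -0.008]
contact_force: [-0.4, -0.4, -0.2]
width: 0.0515
finger_force: 0.0
```

```bash
python3 - <<'E'
from h import *
st=r.get_state(); print(st['t'],st['ee_pos'],st['width'],st['contact_force'])
a,d=cam("wrist")
hsv=cv2.cvtColor(a,cv2.COLOR_RGB2HSV)
m=cv2.inRange(hsv,(0,150,80),(8,255,255))
for c in cv2.findContours(m,0,2)[0]:
    if cv2.contourArea(c)>200:
        rr=cv2.minAreaRect(c); print(rr, depthpts("wrist",[rr[0]],d).round(4))
cv2.imwrite("pics/w5.png",a[:,:,::-1])
E
```

```text
17.05 [0.45700865 0.16277331 0.23161592] 0.05150605207487796 [-0.37511621 -0.38596076 -0.16502616]
((320.0, 153.0), (42.0, 28.0), 90.0) [[0.4967 0.1625 0.1258]]
```

View pics/w5.png

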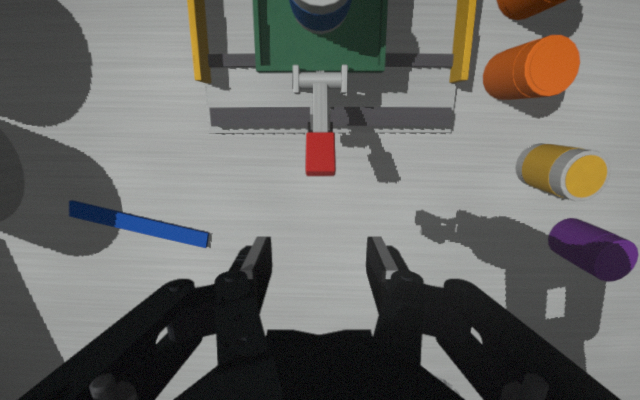

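The pedal is up again (tread at (320,153), z 0.126 as at the start), the trolley has not moved, the tin is standing on the deck, and the hand is clear.

```bash
python3 -c "
from station import r
print(r.close_job())"
```

```text
the job is handed in; nothing more can be done
None
```

The job is handed in with no verdict returned: by my last checks the brake locked and was then released, the blue tin stands upright on the deck, the trolley stayed put, and the run took about 17 s of the 59 s allowed.

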